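# Ready the matching paint marker over the fruit

### The job

One of the two wooden fruits sits on the white dish, waiting to be painted. Draw the paint marker of that fruit's own colour up out of the stand, lean it over to a painting slant of about 45 degrees with the nib still the lower end, and finish while holding it still in the air with the nib about 3 cm above the middle of the top of that fruit, without touching it. Leave the fruits, the other markers and everything else where they are.

Things in the scene. Friction and masses are not known exactly. Their poses are not given: they have to be found in the camera images.
- stand: wooden marker stand, a block fixed to the desk, 64 mm (its x) by 190 mm (its y) and 55 mm high, origin at the centre of its underside. Three round wells 25 mm wide and 45 mm deep in its top, at y = -60, 0 and +60 mm, hold one marker each; which marker is where varies
- marker_orange: orange paint marker, a round barrel 22 mm in diameter and 150 mm long, about 60 g, all orange with thin white bands; it stands upright, nib down, in one of the wells of the stand, about 105 mm of it showing. Origin at the nib's end, z along the barrel to the plain flat top (z = 150 mm). The lowest 16 mm narrow to the nib. The nib rests on the well floor, 10 mm above the desk
- marker_green: green paint marker, a round barrel 22 mm in diameter and 150 mm long, about 60 g, all green with thin white bands; it stands upright, nib down, in one of the wells of the stand, about 105 mm of it showing. Origin at the nib's end, z along the barrel to the plain flat top (z = 150 mm). The lowest 16 mm narrow to the nib. The nib rests on the well floor, 10 mm above the desk
- marker_blue: blue paint marker, a round barrel 22 mm in diameter and 150 mm long, about 60 g, all blue with thin white bands; it stands upright, nib down, in one of the wells of the stand, about 105 mm of it showing. Origin at the nib's end, z along the barrel to the plain flat top (z = 150 mm). The lowest 16 mm narrow to the nib. The nib rests on the well floor, 10 mm above the desk
- marker_orange_nib (a point): end of the orange marker's nib, the same point as that marker's origin
- marker_green_nib (a point): end of the green marker's nib, the same point as that marker's origin
- fruit_orange: painted wooden orange, orange, 68 mm in diameter, 64 mm high with a 6 mm wooden stem on top, loose with a flat underside, 220 g. Origin at the centre of its underside, z up
- fruit_green: painted wooden apple, green, 68 mm in diameter, 64 mm high with a 6 mm wooden stem on top, loose with a flat underside, 220 g. Origin at the centre of its underside, z up
- fruit_orange_crown (a point): top of the stem of the orange fruit, 70 mm above its underside; z up
- fruit_green_crown (a point): top of the stem of the green fruit, 70 mm above its underside; z up
- dish_white: round white dish, fixed to the desk, 120 mm across at the rim, rim 18 mm high, inner floor 8 mm above the desk. Origin at the centre of its underside, on the desk. One of the two fruits stands in its middle; it has the same shape as the other dish
- dish_black: round black dish, fixed to the desk, 120 mm across at the rim, rim 18 mm high, inner floor 8 mm above the desk. Origin at the centre of its underside, on the desk. One of the two fruits stands in its middle; it has the same shape as the other dish
- jar: white jar with a metal cap, 56 mm in diameter, 65 mm high, loose, a bystander; origin at the centre of its underside
- block: dark wooden box with a pale stripe, 50 by 100 mm and 60 mm high, loose, a bystander; origin at the centre of its underside
Mind the look-alikes: they are no part of the job. Of the things like the fruit_green, leave any that is blue; of the rest the larger one is meant.

How it is judged:
By the outcome, as a careful person would: the job done as asked, in the order asked, and still so for the second after the job is handed in, while the arm keeps its last pose, push and grip.
It also fails if it takes over 32 s, if anything falls off the work surface, if the arm or the gripper's body presses on something with over 40 N, if the wrist force passes 120 N, or if a joint passes its speed limit or range.

### The arm

A 6-joint arm with a two-finger parallel gripper is mounted at the origin on the work surface. World frame = base frame: x ahead of the robot, y to its left, z up, the work surface at z = 0. Lengths are in m, angles in rad, forces in N, time in s.
With the tool pointing down it reaches from about 0.25 to 0.725 m from the base axis. Payload 4 kg.
Tool frame: the origin (TCP) lies at the very end of the fingers, on their centre line; the grasp point (between the pads) lies 19 mm behind it; z points along the fingers, y is the line along which they close (so a half turn about z gives the same grasp; the last joint's range is limited). The gripper opens to 85 mm and grips with 20 to 120 N. Pads are 22 mm wide; open, the fingers measure 114 mm over their backs; the gripper's body (76 mm by 85 mm) begins 54 mm behind the grasp point. The pads swing forward as they close: fully open they stand 13 mm farther back than shut.
Start: joints at [-1.234, 0.241, 0.005, 1.335, 0, 1.571], TCP at [0.165, -0.472, 0.231] pointing down, gripper open.
Joint ranges: [-2.72, 2.72], [-1.05, 1.87], [-1.09, 1.28], [-1.99, 2.15], [-1.42, 1.44], [-3.14, 3.14]. Speed limits (rad/s): [2.79, 2.79, 3.14, 3.14, 3.14, 3.14].

### API

Orientations are given as a unit quaternion [x, y, z, w].
In Python, from workcell import telemetry, vision, workorder gives the robot as it stands.
- The arm moves only by the shell command python3 -m inch 'ROWS'. ROWS is JSON, a list of rows, each a list of 3 entries, a list of its own where there are three numbers: the turn, a rotation vector about the tool's x, y, z scaled (see below), then the shift along the tool's x, y, z scaled (see below), then the closure, from -1 (fully open) to 1 (shut). A call has 1 to 10 rows; each row shifts and turns the commanded pose from where the row before left it, along the tool's axes as they then stand; what a row does not reach is not made up. The controller multiplies each number of a shift by 0.3 m and each number of a turn by 360 degrees. A row lasts 1/12 s, in which the tool goes at most 41.7 mm and 7.16 degrees, less where a joint would pass 70% of its speed; a pose out of reach is approached as far as the arm can. A call with a number of a shift or a turn outside -1 to 1 is refused whole. A call with a gripper value outside its range is refused whole. The fingers move at their own pace and stop on an object; the grip force is fixed at half the most. Time passes only in rows, so rows that do not move let the fingers close. It gives the time, the measured TCP pose, the force, the opening and the grip force at its end, in the units of the state.
- telemetry.get_obs(): the state, without advancing time (a new reading comes with each control period).
- vision.camera(name): name is "scene" or "top"; returns a dict with "img" (400x640x3 uint8, red, green, blue), "fov_y" (degrees; the focal length in pixels is half the picture's height over the tangent of half this angle, whatever the lens; pixels are square), "cx", "cy" (the principal point, pixels), "pose" (4x4, takes a point from camera to world coordinates). Camera axes: x right, y up, looking along -z (the intrinsics and any distortion apply to the point x, -y, -z); pixel columns grow to the right and rows downward; lengths in m; the calibration is good to about 2 mm. A picture is of the moment at which its call begins. There is no depth.
- workorder.job_done(): hands the job in; it is judged then, once.
The state is a dict: "clock": time; "joint_pos": joint angles; "joint_vel": joint speeds; "tau": joint torques, N m; "eef_pos": TCP position; "tool_rot": TCP orientation; "ft_force": force on the tool from outside, world axes, zero at the start; "ft_torque": the same for the moment, N m; "grip_width": finger opening in m; "grasp_force": force on a finger pad.
Only numpy, scipy, OpenCV 4.12 (cv2) and the standard library are available. Lean on these libraries where they do the work, as an engineer would, in place of code of your own. Each camera call takes 0.05 s, during which the arm holds its last target. There are 200 camera calls.

## Working session

There is one attempt and no reset: what is moved stays moved. The work goes in short steps, Python scripts to look and compute and a shell command to move; the robot and the scene stay as the last step left them, time stands still between calls to the robot, and variables do not carry over. Pictures are saved under pics/ and viewed, at most 10 in all, crops included, and the job is handed in when it is done.

```bash
mkdir -p pics; ls
python3 - <<'E'
from workcell import telemetry, vision
import cv2,numpy as np
o=telemetry.get_obs();print(o)
for n in("scene","top"):
    c=vision.camera(n);cv2.imwrite(f"pics/{n}0.png",c["img"][:,:,::-1]);print({k:v for k,v in c.items() if k!="img"})
E
```

```text
pics
{'clock': 0.0, 'joint_pos': array([-1.23398026e+00,  2.41424403e-01,  3.71174593e-03,  1.33521133e+00,
       -2.01992476e-05,  1.57081892e+00]), 'joint_vel': array([ 0.00212928, -0.00057968, -0.00078242,  0.00101158, -0.00070909,
        0.00023655]), 'tau': array([ 3.07790770e-04, -3.72316611e+01,  2.52408618e+01,  1.70207553e-02,
       -1.35262089e-04,  9.04985484e-06]), 'eef_pos': array([ 0.16502349, -0.47130075,  0.2304025 ]), 'tool_rot': array([ 9.85854184e-01,  1.67601896e-01, -1.88280846e-04, -1.04708736e-03]), 'ft_force': array([-0.33131235,  0.36419795,  1.52972033]), 'ft_torque': array([ 0.07750914, -0.04065531,  0.04248721]), 'grasp_force': 0.0, 'grip_width': 0.08550540866062144}
{'fov_y': 51.795486175078956, 'cx': 321.389999214309, 'cy': 199.44100859150322, 'pose': array([[ 0.76782538, -0.51429288,  0.38203013,  0.95642582],
       [ 0.64065712,  0.61788778, -0.4558214 , -0.46736048],
       [-0.00162604,  0.59474156,  0.80391531,  0.86784422],
       [ 0.        ,  0.        ,  0.        ,  1.        ]])}
{'fov_y': 57.846949476240596, 'cx': 321.23668727692143, 'cy': 195.14435690519457, 'pose': array([[ 0.00168972,  0.97717588, -0.21242515,  0.40518953],
       [-0.99999521,  0.00220201,  0.00217509, -0.01971649],
       [ 0.00259321,  0.21242046,  0.97717492,  0.82774616],
       [ 0.        ,  0.        ,  0.        ,  1.        ]])}
```

View pics/scene0.png

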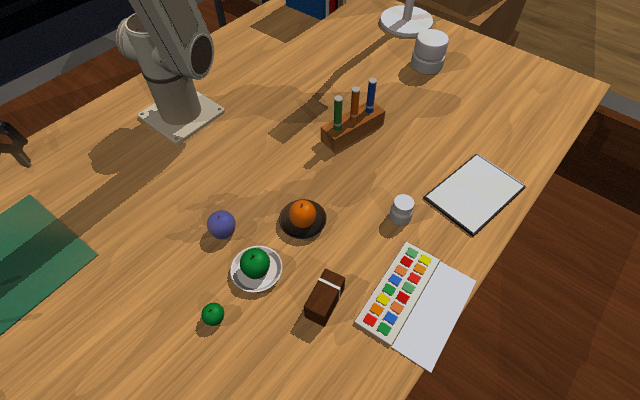

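View pics/top0.png

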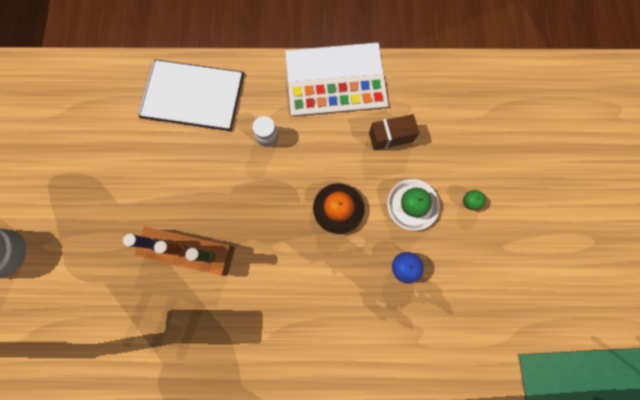

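The white dish holds a green apple (scene 255,263; top 416,203). Things that could be mistaken for it are the small green ball (scene 213,314; top 474,200) and the blue one (scene 221,224; top 407,267). The candidates for the marker, in scene pixels, are green (338,113), orange (355,105) and blue (371,96). Green is the one I want, and its top appears at (192,254) in the top view.

```bash
cat > h.py <<'E'
import numpy as np,cv2
from workcell import vision,telemetry
from scipy.optimize import least_squares
def f(c): return 200/np.tan(np.radians(c["fov_y"]/2))
def proj(c,p):
    P=c["pose"];q=(np.atleast_2d(p)-P[:3,3])@P[:3,:3]
    return np.c_[c["cx"]+f(c)*q[:,0]/-q[:,2],c["cy"]-f(c)*q[:,1]/-q[:,2]]
def tri(cs,uv):
    r=least_squares(lambda p:np.concatenate([proj(c,p)[0]-u for c,u in zip(cs,uv)]),[.4,0,.1])
    return r.x,np.round(r.fun,1)
def onz(c,u,z):
    P=c["pose"];d=P[:3,:3]@[(u[0]-c["cx"])/f(c),-(u[1]-c["cy"])/f(c),-1];o=P[:3,3]
    return o+d*(z-o[2])/d[2]
E
python3 - <<'E'
from h import *
s,t=vision.camera("scene"),vision.camera("top")
def blobs(c):
    h=cv2.cvtColor(c["img"],cv2.COLOR_RGB2HSV)
    m=cv2.inRange(h,(50,100,25),(80,255,255))
    n,l,st,ce=cv2.connectedComponentsWithStats(m)
    for i in range(1,n):
        if st[i,4]>30: print(st[i],ce[i].round(1))
blobs(s);print();blobs(t)
print(tri([s,t],[(338,98.5),(192,254.5)]))
print("apple stem", tri([s,t],[(255,253),(416.5,202)]))
a=cv2.resize(s["img"][70:160,300:400],None,fx=4,fy=4,interpolation=cv2.INTER_CUBIC)
b=cv2.resize(t["img"][215:290,110:250],None,fx=2.857,fy=2.857,interpolation=cv2.INTER_CUBIC)
d=cv2.resize(s["img"][235:305,215:295],None,fx=5,fy=5)[:360,:400]
e=cv2.resize(t["img"][170:240,376:456],None,fx=5,fy=5)[:215*5//5*1+0,:400]
b=cv2.resize(b,(400,214))
out=np.zeros((574,800,3),np.uint8);out[:360,:400]=a;out[:350,400:]=d[:350];out[360:574,:400]=b;out[360:574,400:]=e[100:314] if e.shape[0]>=314 else cv2.resize(e,(400,214))
cv2.imwrite("pics/crop.png",out[:,:,::-1])
E
```

```text
[334 101   8  23 134] [337.4 112.5]
[   0  228   81  107 4545] [ 27.2 274. ]
[240 248  30  31 700] [254.4 263. ]
[406 248  12  10  59] [411.5 252.4]
[402 282  13  11  76] [408.  287.2]
[383 284  13  11  88] [388.8 288.9]
[202 303  22  23 395] [212.3 313.9]
[377 322  14  13 107] [383.6 328.2]

[373  80   7   8  50] [376.2  83.7]
[329  85   6   7  36] [331.2  87.9]
[341  96   7   8  53] [343.9  99.4]
[296 101   6   7  38] [298.3 103.8]
[402 189  29  27 636] [416.1 201.9]
[465 191  20  18 277] [474.2 199.6]
[ 521  349  119   51 5501] [583.1 375.3]
(array([0.43983022, 0.21597813, 0.15587808]), array([-0.5,  0.2, -0.3, -0.2]))
apple stem (array([ 0.55703566, -0.22284445,  0.07000673]), array([-1.3,  0.1, -1. , -0.8]))
```

View pics/crop.png

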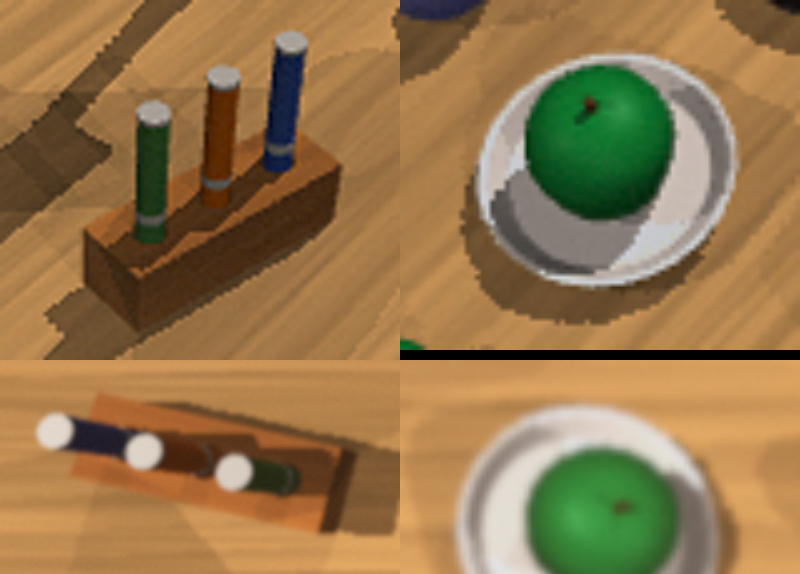

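The crop confirms it: the large green apple stands in the white dish, and the green marker is at the near end of the stand. The apple's stem is at scene (253,255.5) and top (420,199).

```bash
cat >> h.py <<'E'
from scipy.spatial.transform import Rotation as R
def rows(p1,R1):
    o=telemetry.get_obs();R0=R.from_quat(o["tool_rot"])
    print("pos",o["eef_pos"].round(4),"turn deg(tool)",np.degrees((R0.inv()*R1).as_rotvec()).round(2),"turn u",((R0.inv()*R1).as_rotvec()/(2*np.pi)).round(4))
    d=np.array(p1)-o["eef_pos"]
    print("shift u in old tool axes",(R0.inv().apply(d)/.3).round(4),"in new",(R1.inv().apply(d)/.3).round(4))
E
python3 - <<'E'
from h import *
s,t=vision.camera("scene"),vision.camera("top")
sp={'g':(337.9,97.6),'o':(300+223/4-.4,70+77/4-.4),'b':(300+291/4-.4,70+42/4-.4)}
tp={'g':(110+234/2.857-.3,215+112/2.857-.3),'o':(110+144/2.857-.3,215+92/2.857-.3),'b':(110+55/2.857-.3,215+72/2.857-.3)}
A={}
for k in 'gob':
    A[k]=(onz(s,sp[k],.16)+onz(t,tp[k],.16))/2
    print(k,onz(s,sp[k],.16),onz(t,tp[k],.16),tri([s,t],[sp[k],tp[k]]))
d=A['b']-A['g'];a=np.degrees(np.arctan2(d[1],d[0]));print("row dir",a,np.hypot(*d[:2]))
for u,c in (((253,254.5),s),((420,199),t)): print("stem",onz(c,u,.078))
# apple outline centroid fit: sphere centre ~ z .008+.032
for u,c in (((254.4,263.),s),((416.1,201.9),t)): print("apple body",onz(c,u,.040))
# tool y along a-90
y=np.radians(a-90);ty=np.array([np.cos(y),np.sin(y),0]);tz=np.array([0,0,-1.]);tx=np.cross(ty,tz)
rows([A['g'][0],A['g'][1],.23],R.from_matrix(np.c_[tx,ty,tz]))
E
```

```text
g [0.44095159 0.21604551 0.16      ] [0.44026438 0.21479384 0.16      ] (array([0.44054983, 0.21516829, 0.15995321]), array([-0.3,  0.1, -0.2, -0.2]))
o [0.45463045 0.27360136 0.16      ] [0.45281305 0.27333902 0.16      ] (array([0.45318698, 0.27437195, 0.15838935]), array([-0.3,  0.1, -0.2, -0.1]))
b [0.46791225 0.33266453 0.16      ] [0.46545994 0.33169489 0.16      ] (array([0.46607316, 0.33329841, 0.15797838]), array([-0.5,  0.2, -0.3, -0.2]))
row dir 77.40974260089031 0.1196368400654491
stem [ 0.56222204 -0.22868509  0.078     ]
stem [ 0.56029488 -0.23042542  0.078     ]
apple body [ 0.56114607 -0.23040713  0.04      ]
apple body [ 0.56156362 -0.23207143  0.04      ]
pos [ 0.1652 -0.4717  0.231 ] turn deg(tool) [-4.000e-02 -2.000e-02 -5.811e+01] turn u [-1.000e-04 -1.000e-04 -1.614e-01]
shift u in old tool axes [ 1.6235 -1.8583  0.0047] in new [2.4355 0.3968 0.0032]
```

```bash
python3 -m inch '[[[0,0,-0.0161],[0,0,0],-1],[[0,0,-0.0161],[0,0,0],-1],[[0,0,-0.0161],[0,0,0],-1],[[0,0,-0.0161],[0,0,0],-1],[[0,0,-0.0161],[0,0,0],-1],[[0,0,-0.0161],[0,0,0],-1],[[0,0,-0.0161],[0,0,0],-1],[[0,0,-0.0161],[0,0,0],-1],[[0,0,-0.0161],[0,0,0],-1],[[0,0,-0.0165],[0,0,0],-1]]'
python3 -m inch '[[[0,0,0],[0.1,0.0165,0],-1],[[0,0,0],[0.1,0.0165,0],-1],[[0,0,0],[0.1,0.0165,0],-1],[[0,0,0],[0.1,0.0165,0],-1],[[0,0,0],[0.1,0.0165,0],-1],[[0,0,0],[0.1,0.0165,0],-1],[[0,0,0],[0.1,0.0165,0],-1],[[0,0,0],[0.1,0.0165,0],-1],[[0,0,0],[0.1,0.0165,0],-1],[[0,0,0],[0.1,0.0165,0],-1]]'
python3 -m inch '[[[0,0,0],[0.1,0.0165,0],-1],[[0,0,0],[0.1,0.0165,0],-1],[[0,0,0],[0.1,0.0165,0],-1],[[0,0,0],[0.1,0.0165,0],-1],[[0,0,0],[0.1,0.0165,0],-1],[[0,0,0],[0.1,0.0165,0],-1],[[0,0,0],[0.1,0.0165,0],-1],[[0,0,0],[0.1,0.0165,0],-1],[[0,0,0],[0.1,0.0165,0],-1],[[0,0,0],[0,0,0],-1]]'
cat > a.py <<'E'
from h import *
def go(p,tilt=0):
    y=np.radians(77.41-90);ty=np.array([np.cos(y),np.sin(y),0]);tz=np.array([0,0,-1.])
    b=R.from_matrix(np.c_[np.cross(ty,tz),ty,tz]); rows(p,b*R.from_rotvec([np.radians(tilt),0,0]))
E
python3 -c "
from a import *
go([.4406,.2153,.23])"
```

```text
clock: 1.13
eef_pos: [0.1652, -0.4718, 0.2312]
tool_rot: [0.779, 0.627, 0.0, -0.0]
ft_force: [-1.1, 0.1, 0.2]
grip_width: 0.0853
grasp_force: 0.0
clock: 1.97
eef_pos: [0.2792, -0.1886, 0.2315]
tool_rot: [0.781, 0.625, 0.0, 0.0]
ft_force: [0.3, 0.2, -0.0]
grip_width: 0.0854
grasp_force: 0.0
clock: 2.8
eef_pos: [0.3832, 0.0678, 0.2314]
tool_rot: [0.779, 0.628, 0.001, -0.0]
ft_force: [0.4, -0.1, 0.1]
grip_width: 0.0854
grasp_force: 0.0
pos [0.3832 0.0678 0.2314] turn deg(tool) [ 0.08 -0.14  0.33] turn u [ 0.0002 -0.0004  0.0009]
shift u in old tool axes [0.521  0.0825 0.006 ] in new [0.5215 0.0795 0.0046]
```

```bash
python3 -m inch '[[[0,0,0.0009],[0.1,0.016,0],-1],[[0,0,0],[0.1,0.016,0],-1],[[0,0,0],[0.1,0.016,0],-1],[[0,0,0],[0.1,0.016,0],-1],[[0,0,0],[0.08,0.0125,0],-1],[[0,0,0],[0.041,0.003,0],-1],[[0,0,0],[0,0,0],-1],[[0,0,0],[0,0,0],-1],[[0,0,0],[0,0,0],-1]]'
python3 -c "
from a import *
go([.4406,.2153,.105])
t=vision.camera('top');s=vision.camera('scene')
a=cv2.resize(s['img'][40:170,270:430],(480,390));b=cv2.resize(t['img'][180:310,110:270],(320,260))
a[:0]=0
o=np.zeros((390,800,3),np.uint8);o[:,:480]=a;o[:260,480:]=b
cv2.imwrite('pics/p2.png',o[:,:,::-1])"
```

```text
clock: 3.55
eef_pos: [0.4388, 0.2097, 0.2312]
tool_rot: [0.782, 0.623, -0.001, 0.0]
ft_force: [0.7, 0.6, 0.1]
grip_width: 0.0854
grasp_force: 0.0
pos [0.4388 0.2097 0.2312] turn deg(tool) [-0.04  0.06 -0.38] turn u [-0.0001  0.0002 -0.0011]
shift u in old tool axes [0.0199 0.0019 0.4207] in new [0.0194 0.0017 0.4207]
```

View pics/p2.png

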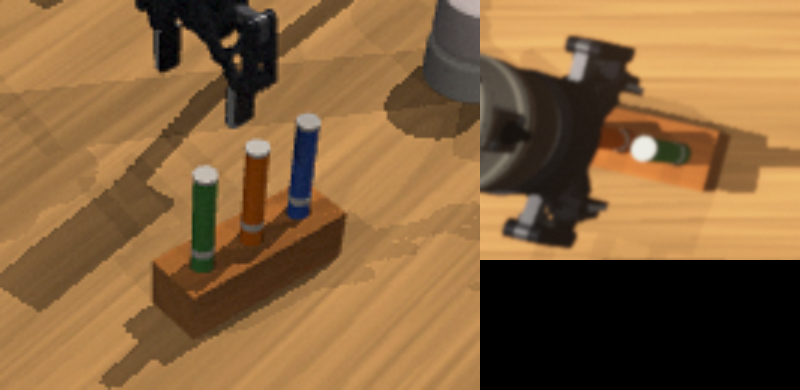

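The tool is lined up over the green marker, which is still upright (scene about 338,98). The fingers straddle it across the row.

```bash
python3 -m inch '[[[0,0,0],[0.0195,0.0017,0],-1],[[0,0,0],[0,0,0.07],-1],[[0,0,0],[0,0,0.07],-1],[[0,0,0],[0,0,0.07],-1],[[0,0,0],[0,0,0.07],-1],[[0,0,0],[0,0,0.07],-1],[[0,0,0],[0,0,0.07],-1],[[0,0,0],[0,0,0],-1],[[0,0,0],[0,0,0],-1],[[0,0,0],[0,0,0],-1]]'
python3 -c "
from a import *
go([.4406,.2153,.105])"
```

```text
clock: 4.48
eef_pos: [0.442, 0.2167, 0.1065]
tool_rot: [0.782, 0.623, 0.001, 0.0]
ft_force: [0.2, 0.2, 0.9]
grip_width: 0.0857
grasp_force: 0.0
pos [0.442  0.2167 0.1065] turn deg(tool) [ 0.07 -0.06 -0.35] turn u [ 0.0002 -0.0002 -0.001 ]
shift u in old tool axes [-0.0057 -0.0035  0.005 ] in new [-0.0056 -0.0035  0.005 ]
```

```bash
python3 -m inch '[[[0,0,0],[-0.005,-0.003,0.003],-1],[[0,0,0],[0,0,0],1],[[0,0,0],[0,0,0],1],[[0,0,0],[0,0,0],1],[[0,0,0],[0,0,0],1],[[0,0,0],[0,0,0],1],[[0,0,0],[0,0,0],1],[[0,0,0],[0,0,0],1],[[0,0,0],[0,0,0],1],[[0,0,0],[0,0,0],1]]'
```

```text
clock: 5.32
eef_pos: [0.4403, 0.2154, 0.1047]
tool_rot: [0.782, 0.623, 0.0, 0.0]
ft_force: [0.2, -0.3, 3.6]
grip_width: 0.0201
grasp_force: 58.5
```

```bash
python3 -m inch '[[[0,0,0],[0,0,-0.03],1],[[0,0,0],[0,0,-0.05],1],[[0,0,0],[0,0,-0.06],1],[[0,0,0],[0,0,-0.07],1],[[0,0,0],[0,0,-0.08],1],[[0,0,0],[0,0,-0.08],1],[[0,0,0],[0,0,-0.08],1],[[0,0,0],[0,0,-0.08],1],[[0,0,0],[0,0,-0.06],1],[[0,0,0],[0,0,0],1]]'
python3 -c "
from a import *
print(telemetry.get_obs())
t=vision.camera('top');s=vision.camera('scene')
a=cv2.resize(s['img'][20:170,270:430],(480,450));b=cv2.resize(t['img'][180:310,110:270],(320,260))
o=np.zeros((450,800,3),np.uint8);o[:,:480]=a;o[:260,480:]=b
cv2.imwrite('pics/p3.png',o[:,:,::-1])"
```

```text
clock: 6.15
eef_pos: [0.4415, 0.2161, 0.2858]
tool_rot: [0.782, 0.623, 0.004, 0.001]
ft_force: [0.2, 0.1, 0.4]
grip_width: 0.0208
grasp_force: 58.9
{'clock': 6.15, 'joint_pos': array([4.55044179e-01, 2.01103924e-01, 9.52825773e-02, 1.45769366e+00,
       1.83643342e-04, 2.25135379e+00]), 'joint_vel': array([-0.00044255,  0.02669019, -0.08551001, -0.07502063,  0.00013191,
        0.00072986]), 'tau': array([-3.53612195e-03, -3.46525311e+01,  2.49758792e+01,  6.62086699e-01,
        2.52850123e-04,  1.80085271e-05]), 'eef_pos': array([0.44149871, 0.21608362, 0.28578313]), 'tool_rot': array([7.82173190e-01, 6.23050430e-01, 3.57462213e-03, 6.96303099e-04]), 'ft_force': array([0.21102468, 0.12827523, 0.44330978]), 'ft_torque': array([ 0.06319373, -0.04654397, -0.01986367]), 'grasp_force': 58.85341979563236, 'grip_width': 0.020779875570256484}
```

View pics/p3.png

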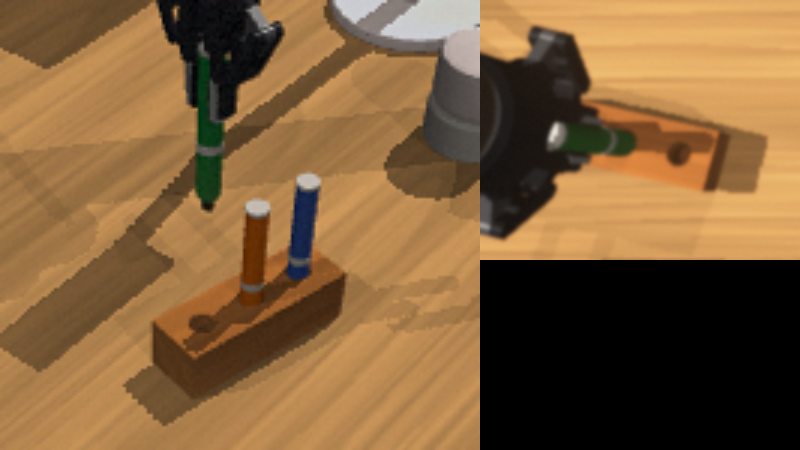

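The marker is clear of the well and held straight, nib at scene (339,88). The orange and blue markers haven't moved.

```bash
python3 -c "
from a import *
go([.4957,-.2153,.28])"
```

```text
pos [0.4401 0.2153 0.2817] turn deg(tool) [ 0.04 -0.04 -0.33] turn u [ 0.0001 -0.0001 -0.0009]
shift u in old tool axes [-1.3576  0.5018  0.0051] in new [-1.3605  0.4939  0.0058]
```

```bash
python3 -m inch '[[[0,0,0],[-0.04,0.015,0],1],[[0,0,0],[-0.08,0.03,0],1],[[0,0,0],[-0.1,0.037,0],1],[[0,0,0],[-0.1,0.037,0],1],[[0,0,0],[-0.1,0.037,0],1],[[0,0,0],[-0.1,0.037,0],1],[[0,0,0],[-0.1,0.037,0],1],[[0,0,0],[-0.1,0.037,0],1],[[0,0,0],[-0.1,0.037,0],1],[[0,0,0],[-0.1,0.037,0],1]]'
python3 -m inch '[[[0,0,0],[-0.1,0.037,0],1],[[0,0,0],[-0.1,0.037,0],1],[[0,0,0],[-0.1,0.037,0],1],[[0,0,0],[-0.08,0.03,0],1],[[0,0,0],[-0.0576,0.02,0],1],[[0,0,0],[0,0,0],1]]'
python3 -m inch '[[[-0.01,0,0],[0,0,0],1],[[-0.0165,0,0],[0,0,0],1],[[-0.0165,0,0],[0,0,0],1],[[-0.0165,0,0],[0,0,0],1],[[-0.0165,0,0],[0,0,0],1],[[-0.0165,0,0],[0,0,0],1],[[-0.0165,0,0],[0,0,0],1],[[-0.0165,0,0],[0,0,0],1],[[0,0,0],[0,0,0],1],[[0,0,0],[0,0,0],1]]'
python3 - <<'E'
from a import *
print(telemetry.get_obs()["joint_pos"]);go([.4957,-.2153,.175],-45)
t=vision.camera('top');s=vision.camera('scene')
a=cv2.resize(s['img'][120:320,170:370],(400,400));b=cv2.resize(t['img'][130:290,330:490],(400,400))
cv2.imwrite('pics/p4.png',np.hstack([a,b])[:,:,::-1])
E
```

```text
clock: 7.08
eef_pos: [0.4768, -0.078, 0.2794]
tool_rot: [0.782, 0.623, -0.001, -0.001]
ft_force: [1.0, 0.8, -1.2]
grip_width: 0.0206
grasp_force: 58.8
clock: 7.58
eef_pos: [0.4948, -0.2185, 0.2786]
tool_rot: [0.784, 0.621, -0.001, -0.001]
ft_force: [0.0, 0.0, -0.6]
grip_width: 0.0205
grasp_force: 58.8
clock: 8.42
eef_pos: [0.4922, -0.2133, 0.2765]
tool_rot: [0.724, 0.576, 0.237, 0.296]
ft_force: [0.4, -0.0, -1.1]
grip_width: 0.0207
grasp_force: 59.0
[-0.52888143 -0.20115008 -0.63605379  0.38117454  0.21319584  1.35340847]
pos [ 0.4922 -0.2133  0.2765] turn deg(tool) [-0.4   0.12 -0.35] turn u [-0.0011  0.0003 -0.001 ]
shift u in old tool axes [-0.0049 -0.2283  0.25  ] in new [-0.0041 -0.23    0.2484]
```

View pics/p4.png

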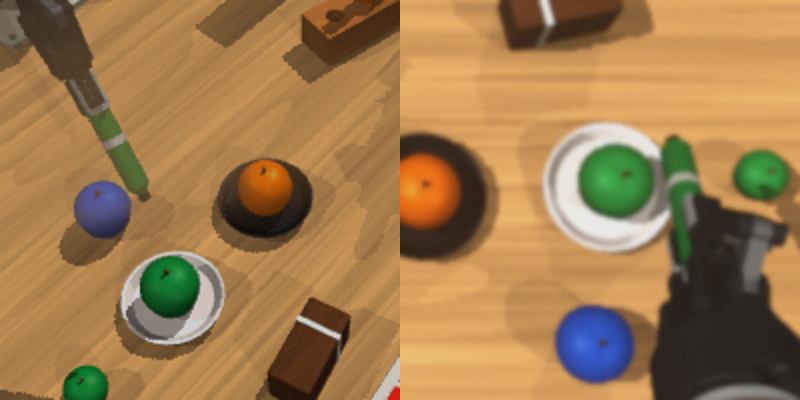

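The marker leans about 45° with the nib lowest, at scene (242,218) and top (439,185). The fruits haven't moved. I'll go most of the way down and then measure the nib.

```bash
python3 -m inch '[[[-0.001,0,0],[0,-0.02,0.02],1],[[0,0,0],[0,-0.035,0.035],1],[[0,0,0],[0,-0.035,0.04],1],[[0,0,0],[0,-0.035,0.04],1],[[0,0,0],[0,-0.03,0.035],1],[[0,0,0],[0,-0.015,0.02],1],[[0,0,0],[0,0,0],1],[[0,0,0],[0,0,0],1],[[0,0,0],[0,0,0],1]]'
python3 - <<'E'
from a import *
go([.4957,-.2153,.175],-45)
o=telemetry.get_obs();n=o["eef_pos"]+R.from_quat(o["tool_rot"]).apply([0,0,.095]);print("nib exp",n)
t=vision.camera('top');s=vision.camera('scene')
out=[]
for c in (s,t):
    p=proj(c,n)[0];x,y=(p-[40,40]).astype(int);print(p,x,y);out.append(cv2.resize(c['img'][y:y+80,x:x+80],(400,400),interpolation=cv2.INTER_NEAREST))
print(tri([s,t],[(253,255.5),(420,199)]))
cv2.imwrite('pics/p5.png',np.hstack(out)[:,:,::-1])
E
```

```text
clock: 9.27
eef_pos: [0.5028, -0.2175, 0.2075]
tool_rot: [0.721, 0.574, 0.242, 0.304]
ft_force: [-0.8, 0.0, -0.5]
grip_width: 0.0206
grasp_force: 59.0
pos [ 0.5028 -0.2175  0.2075] turn deg(tool) [ 0.71  0.25 -0.17] turn u [ 0.002   0.0007 -0.0005]
shift u in old tool axes [ 0.002  -0.0949  0.058 ] in new [ 0.002  -0.0941  0.0591]
nib exp [ 0.56908751 -0.23273215  0.14116985]
[249.76145999 242.64295634] 209 202
[429.644899   188.04810137] 389 148
(array([ 0.5616472 , -0.23039437,  0.07499042]), array([-0.6,  0.1, -0.4, -0.3]))
```

View pics/p5.png

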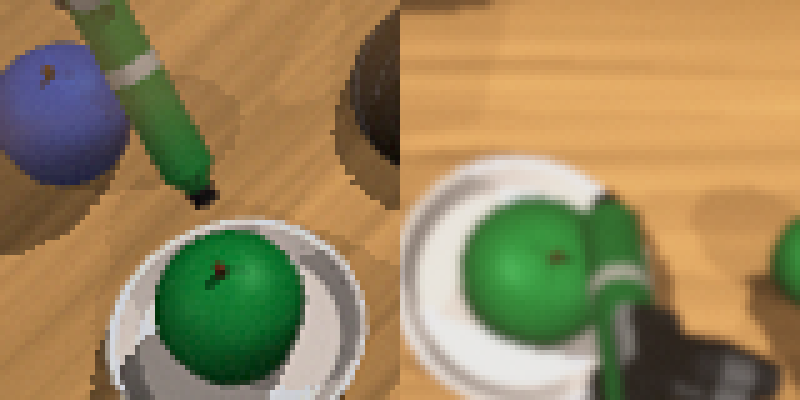

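The nib shows at scene (250,243) and top (430,187), within 1–2 px of where I predicted. The apple's stem is at scene (253,255) and top (420,199). Next is the final approach.

```bash
python3 -m inch '[[[0,0,0],[0.001,-0.025,0.016],1],[[0,0,0],[0.001,-0.03,0.018],1],[[0,0,0],[0,-0.025,0.016],1],[[0,0,0],[0,-0.013,0.008],1],[[0,0,0],[0,0,0],1],[[0,0,0],[0,0,0],1],[[0,0,0],[0,0,0],1],[[0,0,0],[0,0,0],1],[[0,0,0],[0,0,0],1],[[0,0,0],[0,0,0],1]]'
python3 - <<'E'
from a import *
go([.4957,-.2153,.175],-45)
o=telemetry.get_obs();n=o["eef_pos"]+R.from_quat(o["tool_rot"]).apply([0,0,.095]);print("nib exp",n, np.abs(o["joint_vel"]).max())
t=vision.camera('top');s=vision.camera('scene')
out=[]
for c in (s,t):
    p=proj(c,n)[0];x,y=(p-[40,40]).astype(int);print(p,x,y,proj(c,[.5615,-.2302,.078]));out.append(cv2.resize(c['img'][y:y+80,x:x+80],(400,400),interpolation=cv2.INTER_NEAREST))
cv2.imwrite('pics/p6.png',np.hstack(out)[:,:,::-1])
E
```

```text
clock: 10.2
eef_pos: [0.494, -0.2145, 0.1736]
tool_rot: [0.721, 0.574, 0.241, 0.303]
ft_force: [0.2, -0.3, -0.3]
grip_width: 0.0208
grasp_force: 59.0
pos [ 0.494  -0.2145  0.1736] turn deg(tool) [ 0.59  0.25 -0.22] turn u [ 0.0017  0.0007 -0.0006]
shift u in old tool axes [-0.0015  0.0077  0.0011] in new [-0.0015  0.0077  0.001 ]
nib exp [ 0.56012672 -0.22964907  0.1071025 ] 0.005773925076671451
[250.11706742 247.54500705] 210 207 [[252.26558988 254.78575368]]
[423.46893798 196.19494705] 383 156 [[419.86155612 198.44224924]]
```

View pics/p6.png

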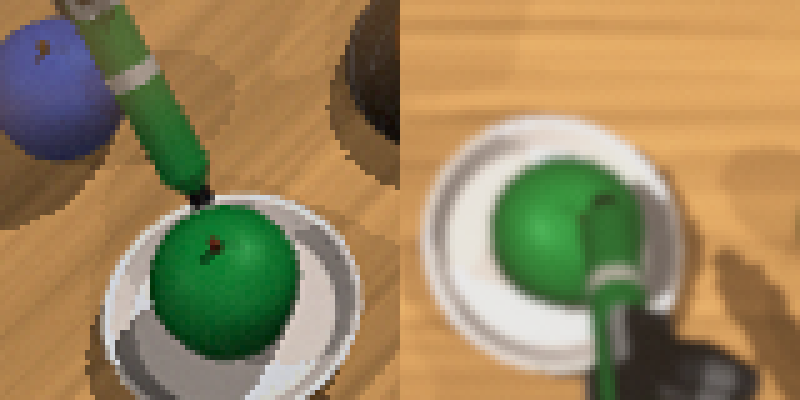

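The nib is at scene (250.5,248) and top (424,196), about 29 mm above the crown and within 2 mm of its centre. The arm is still.

```bash
python3 -c "
from workcell import workorder
print(workorder.job_done())"
```

```text
the job is handed in; nothing more can be done
None
```

The job is handed in at about 10 s: the green marker is held still at about a 45° slant, its nib about 3 cm above the top of the green apple on the white dish, with nothing else disturbed as far as the pictures show.

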